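Feed a sample tube down the labeller's gravity rail

TASK

Feed the blue-capped sample tube from the loading deck into the feeder's slot so that it drops in and hangs by its cap, and let it run down the rails and through the yellow slide gate to the orange stop at the labeller, where it must stay hanging, cap up. The red-capped tube belongs to another batch: leave it lying on the deck where it is, and do not disturb the beaker and the label roll standing beside the rails.

Things in the scene. Friction and masses are not known exactly. Their poses are not given: they have to be found in the camera images.
- feeder: Tube feeder bolted to the bench, the labeller at its +y end; it stays put. Origin: at bench level under the slot's centre line, below the end of the deck. Own axes, used in all notes here: +y feed direction, x across, z up. Level aluminium deck, top at z = 250 mm, y = -270 to 0, x = -140 to 140 mm; a lip 6 mm high round it, with a gap at y = 0 for |x| under 48 mm.
- slot_start (a point): Closed end of the slot, on its centre line at deck height (feeder frame 0, -235, 250 mm). The slot is 34 mm wide, lies along x = 0 and is open from here on through the deck's end and all down the rails; under it is free space. A tube lying along it drops in body first and hangs by its cap; on the level deck it then stays where it is.
- brow (a point): Centre of the slot at deck height where the level deck ends (feeder frame 0, 0, 250 mm). From here two smooth steel rails, 20 mm wide either side of the slot, fall 28 degrees towards +y. A hanging tube whose cap's centre is pushed about 15 mm past this point slides down by itself. A keeper bar 6 mm wide runs 47 mm above the rails over x = 0 from about y = 70 mm on.
- nest (a point): Centre of the slot, on the rails' upper face, where the middle of the cap's underside comes to lie when the cap rests on the orange stop (feeder frame 0, 220, 133 mm).
- gate (a joint): Yellow slide gate, a bar 6 mm thick across the rails at feeder y = 99 mm, 4 to 17 mm above them. 0 = shut, 0.055 (m) = fully open; it slides level towards the feeder's -x, the robot's side. The cap passes from about 0.048 on. It starts shut or up to 0.006 open, drags with about 1.2 N and stays where it is left.
- gate_knob (a point): Middle of the red upright knob on the gate, 76 mm to the -x side of the slot's centre when shut: a cylinder 18 mm in diameter, 34 mm tall (17 mm above and below this point), its top leaning 28 degrees towards +y. The gate's guide bridge stands 29 mm towards the slot from it (when shut); its top is about 20 mm lower than this point.
- blue_tube: Blue-capped sample tube, 60 to 130 g: whitish round-bottomed body 29 mm in diameter, 100 mm long; cap 44 mm in diameter, 20 mm high. Origin: centre of the cap's underside; own z runs along the tube from bottom to cap. Starts lying on the deck on either side of the slot, cap towards the feeder's -y, within 20 degrees of the slot's direction, origin 22 mm above the deck. It rolls easily.
- blue_tube_bottom (a point): Tip of the blue-capped tube's round bottom, 100 mm from its origin.
- red_tube: Red-capped sample tube, otherwise like the blue-capped one, lying on the deck on the other side of the slot. To be left there.
- beaker: Glass beaker on the bench beside the rails, 84 mm in diameter, 100 mm tall; origin at its underside's centre. Bystander.
- label_roll: Spare roll of white labels lying flat on the bench beside the rails, 90 mm in diameter, 30 mm high; origin at its underside's centre. Bystander.
There are look-alikes about, which are no part of the job. What is shaped like the blue_tube but black, green or turquoise is not meant.

How it is judged:
By the outcome, as a careful person would: the job done as asked, in the order asked, and still so for the second after the job is handed in, with the robot touching nothing.
It also fails if it takes over 54 s, if anything falls off the work surface, if the arm or the gripper's body presses on something with over 40 N, if the wrist force passes 120 N, or if a joint passes its speed limit or range.

ROBOT

A 6-joint arm with a two-finger parallel gripper is mounted at the origin on the work surface. World frame = base frame: x ahead of the robot, y to its left, z up, the work surface at z = 0. Lengths are in mm, angles in rad, forces in N, time in s.
With the tool pointing down it reaches from about 350 to 800 mm from the base axis. Payload 7.3 kg.
Tool frame: the origin (TCP) lies midway between the tips of the shut fingers; the grasp point (between the pads) lies 19 mm behind it; z points along the fingers, y is the line along which they close (so a half turn about z gives the same grasp; the last joint's range is limited). The gripper opens to 85 mm and grips with 20 to 120 N. Pads are 22 mm wide; open, the fingers measure 114 mm over their backs; the gripper's body (76 mm by 85 mm) begins 54 mm behind the grasp point. The pads swing forward as they close: fully open they stand 13 mm farther back than shut.
Start: joints at [1.031, 0.342, 1.524, -0, 1.275, -0.146], TCP at [201.431, 484.842, 210.222] pointing down, gripper open.
Joint ranges: [-2.53, 2.53], [-0.77, 2.02], [0.04, 2.7], [-1, 4.14], [0.28, 2.66], [-3.11, 3.11]. Speed limits (rad/s): [2.57, 2.57, 3.14, 3.14, 3.14, 3.14].

INTERFACE

Orientations are given as a rotation vector (axis times angle).
In Python, from cell import r gives the robot as it stands.
- The arm moves only by the tool move_arm, never from a script. Its argument "commands" is a list of rows, each an object of numbers: "gripper": the opening, from 0 (shut) to 1 (fully open); "tx", "ty", "tz": the shift along the tool's x, y, z in m; "twist": the turn about the tool's z in degrees. A call has 1 to 10 rows; each row is the pose to reach, as a shift and turn from the pose commanded when the call began, along the tool's axes at that moment; what a row does not reach only later rows make up. A row lasts 1/8 s, in which the tool goes at most 62.5 mm and 10.7 degrees, less where a joint would pass 70% of its speed; a pose out of reach is approached as far as the arm can. A call with a gripper value outside its range is refused whole. The fingers move at their own pace and stop on an object; "force" is the grip in N (left out, the last holds). Time passes only in rows, so rows that repeat a pose let the fingers close. It gives the time, the measured TCP pose, the force, the opening and the grip force at its end, in the units of the state.
- r.get_state(): the state, without advancing time (a new reading comes with each control period).
- r.grab_frame(name): name is "scene" or "top" or "wrist"; returns the picture (384x512x3 uint8, blue, green, red); there is no depth.
- r.calibration(name): a dict with "fx", "fy", "cx", "cy" (pixels), "k1" (the pictures are not rectified: a ray, as slopes to the right and down, at radius r is drawn at 1 + k1 r^2 times it, then the intrinsics apply), "R" (3x3) and "t" (3): a world point X has camera coordinates R X + t; the wrist camera has in their place "T_tool_cam" (4x4, takes a point from camera to tool coordinates, whose origin is the TCP and whose axes are the flange's). Camera axes: x right, y down, z forward; pixel columns grow to the right and rows downward; lengths in mm; the calibration is good to about 2 mm. A picture is of the moment at which its call begins: read the wrist's pose just before it. calibration takes no time and is no camera call.
- r.finish_job(): hands the job in; it is judged then, once.
Trained networks look in the newest picture that a camera, given by its name, has taken for a name from the list of things; names that differ only in an ending like _2 or _b are one class to them, and where a whole thing is asked for, a point or a joint stands for the part that bears it (a point fixed in the world has none). Each returns a list of dicts, best first, with "conf" (0 to 1); they miss things now and then, are a little off and sometimes report something else, mostly with a low value. They report only what shows in the picture. A call takes as long as a camera call. They do not tell look-alikes from the thing itself.
- r.look_for(thing, camera): "centre" ([x, y, z] in mm, in the coordinates of the camera as it stood for that picture, good to about 4 mm: the middle of the surface that is visible of it).
- r.outline_of(thing, camera): "pixels" (384x512 bool, what is visible of it).
The state is a dict: "time": time; "joint_pos": joint angles; "joint_vel": joint speeds; "joint_torque": joint torques, N m; "ee_pos": TCP position; "orientation": TCP orientation; "ft_force": force on the tool from outside, world axes, zero at the start; "torque": the same for the moment, N m; "grip_width": finger opening in mm; "grip_force": force on a finger pad.
Only numpy, scipy, OpenCV 4.12 (cv2) and the standard library are available. Lean on these libraries where they do the work, as an engineer would, in place of code of your own. Each camera call takes 0.05 s, during which the arm holds its last target. There are 200 camera calls.

## Working session

There is one attempt and no reset: what is moved stays moved. The work goes in short steps, Python scripts to look and compute and a tool call to move; the robot and the scene stay as the last step left them, time stands still between calls to the robot, and variables do not carry over. Pictures are saved under pics/ and viewed, at most 10 in all, crops included, and the job is handed in when it is done.

Besides the shell and the picture viewer there is one more tool, called after "Request:" in YAML: its name, and indented under it one key for each argument. move_arm: Moves the arm, as the interface text tells. Its arguments: {"type":"object","properties":{"commands":{"type":"array","items":{"type":"object","properties":{"gripper":{"type":"number"},"tx":{"type":"number"},"ty":{"type":"number"},"tz":{"type":"number"},"twist":{"type":"number"}}}},"force":{"type":"number"}},"required":["commands"]}

```bash
ls; mkdir -p pics; cat > h.py <<'E'
import numpy as np, cv2
from scipy.spatial.transform import Rotation as Ro
from cell import r
def snap(n,f=None):
    im=r.grab_frame(n)
    if f: cv2.imwrite('pics/'+f,im)
    return im
def cam2w(n,p,st=None):
    c=r.calibration(n); p=np.array(p,float)
    if n=='wrist':
        st=st or r.get_state(); T=np.array(c['T_tool_cam'])
        q=T[:3,:3]@p+T[:3,3]
        return Ro.from_rotvec(st['orientation']).apply(q)+np.array(st['ee_pos'])
    return np.array(c['R']).T@(p-np.array(c['t']))
def ray(n,u,v,st=None):
    c=r.calibration(n); a=np.array([(u-c['cx'])/c['fx'],(v-c['cy'])/c['fy']]); s=a.copy()
    for _ in range(20): s=a/(1+c['k1']*(s@s))
    o=cam2w(n,[0,0,0],st); d=cam2w(n,[s[0],s[1],1],st)-o
    return o,d
def onz(n,u,v,z,st=None):
    o,d=ray(n,u,v,st); return o+d*(z-o[2])/d[2]
def proj(n,X):
    c=r.calibration(n); p=np.array(c['R'])@np.array(X,float)+np.array(c['t']); s=p[:2]/p[2]; s=s*(1+c['k1']*(s@s))
    return s[0]*c['fx']+c['cx'], s[1]*c['fy']+c['cy']
E
python3 - <<'E'
from h import *
np.set_printoptions(precision=1,suppress=True)
print(r.get_state()['ee_pos'],r.get_state()['orientation'])
for n in('scene','top'):
    im=snap(n,n+'0.png')
    for t in('feeder','blue_tube','blue_tube_bottom','red_tube','gate_knob','gate','beaker','label_roll','slot_start','brow','nest'):
        try:
            for d in r.look_for(t,n): 
                w=cam2w(n,d['centre']); print(n,t,round(d['conf'],2),w, np.array(proj(n,w)))
        except Exception as e: print(t,e)
a=cv2.imread('pics/scene0.png');b=cv2.imread('pics/top0.png')
E
```

```text
pics
[201.2 484.5 209.5] [-0.6 -3.1  0. ]
scene feeder 0.55 [555.3   5.3 176.1] [278.7 204.1]
scene feeder 0.34 [645.9 126.   32.9] [331.1 243.5]
scene blue_tube 0.83 [791.    6.6  34.3] [321.6 307.3]
scene blue_tube 0.81 [609.5 -98.1 275.3] [250.5 212.3]
scene blue_tube 0.67 [ 200.3 -299.9   24.9] [132.1 184.4]
scene blue_tube 0.57 [ 775.9 -176.3   32.4] [252.  334.8]
scene blue_tube_bottom 0.76 [ 774.  -175.9   33.4] [251.8 333.9]
scene blue_tube_bottom 0.75 [793.    7.2  32.6] [322.1 308.2]
scene blue_tube_bottom 0.68 [ 384.8 -352.9   30.5] [132.  236.6]
scene blue_tube_bottom 0.58 [ 199.8 -302.3   29.4] [130.9 183.6]
scene blue_tube_bottom 0.56 [608.4 -93.8 281.1] [252.  209.6]
scene blue_tube_bottom 0.54 [555.1   5.  178.5] [278.6 203.5]
scene red_tube 0.76 [ 457.4 -115.8  279.4] [214.9 165.8]
scene gate_knob 0.74 [448.7 152.5 214.9] [309.4 146.1]
scene gate 0.74 [447.5 154.3 214.4] [309.7 145.7]
scene gate 0.32 [552.    8.6 180.4] [279.3 201.6]
scene beaker 0.7 [658.5 266.6  64.2] [378.2 221.4]
scene label_roll 0.97 [645.7 130.9  35.1] [332.7 242.4]
scene slot_start 0.71 [560.9
[... 725 characters left out ...]
4.5]
top blue_tube_bottom 0.72 [781.9   8.9  28.6] [253.4 117.1]
top blue_tube_bottom 0.67 [ 779.6 -172.3   30.5] [308.8 119.4]
top blue_tube_bottom 0.66 [ 198.8 -293.6   32.3] [346.1 302. ]
top red_tube 0.59 [644.7 132.6  30.6] [213.8 156.7]
top red_tube 0.57 [ 447.1 -109.4  281.3] [295.3 210. ]
top gate_knob 0.52 [451.7 155.9 212.7] [197.1 208.6]
top gate 0.76 [449.3 155.4 211.3] [197.3 209.5]
top beaker 0.83 [665.5 281.3  48.6] [167.  147.5]
top label_roll 0.64 [643.9 132.   32.1] [213.9 156.8]
top slot_start 0.65 [518.7  51.9 212. ] [235.6 185.9]
top brow 0.71 [517.8  56.4 208.8] [234.  186.4]
top brow 0.46 [646.2 134.9  32.2] [213.  156.1]
top nest 0.77 [513.4  49.6 210.9] [236.3 187.9]
```

```bash
python3 -c "
import cv2
b=cv2.imread('pics/top0.png');cv2.imwrite('pics/topc.png',cv2.resize(b[110:270,120:340],None,fx=3.5,fy=3.5,interpolation=cv2.INTER_CUBIC))
b=cv2.imread('pics/scene0.png');cv2.imwrite('pics/scc.png',cv2.resize(b[90:290,140:400],None,fx=3,fy=3,interpolation=cv2.INTER_CUBIC))"
```

```text
(no output)
```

View pics/topc.png

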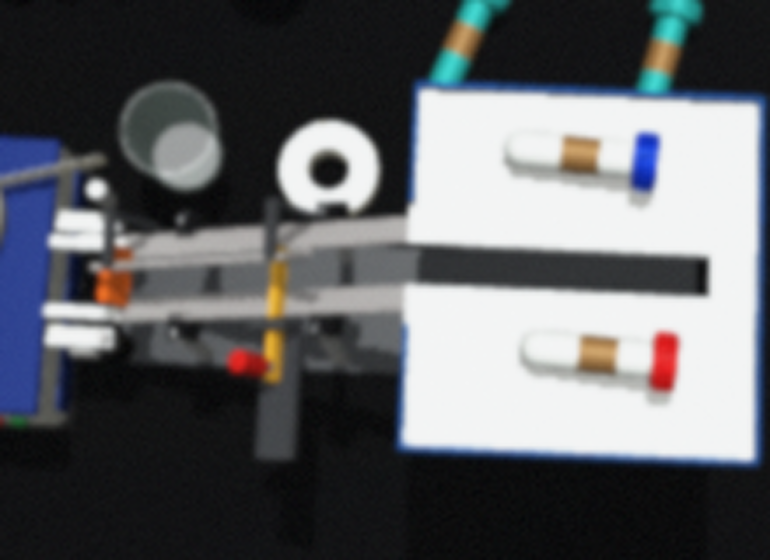

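View pics/scc.png

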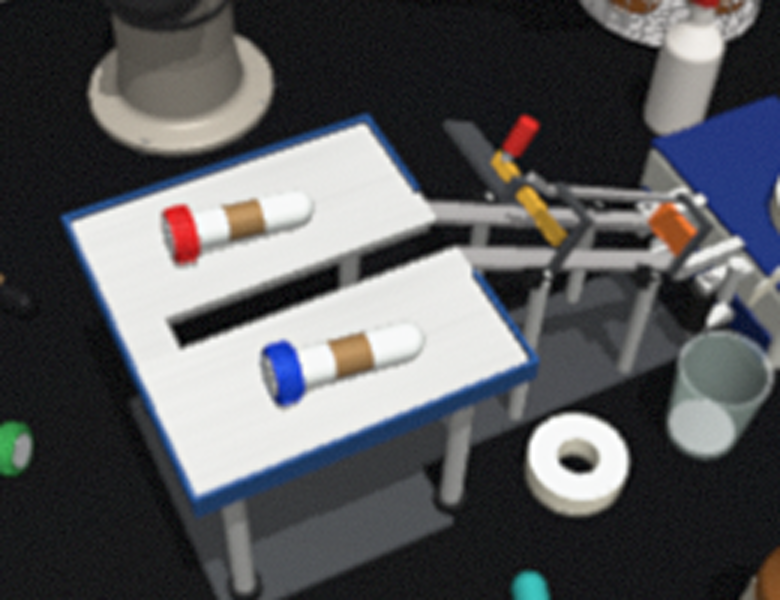

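The pictures show the blue tube on the far (+x) side: its cap is at top px (304,156) and its bottom at (265,153). The red tube is on the near side. The slot runs from px (321,188.6) to (237,185.4), the knob is at px (189,213), and the gate is nearly shut.

```bash
python3 - <<'E'
from h import *
np.set_printoptions(precision=1,suppress=True)
P=lambda x,y:(120+(x-1.25)/3.5,110+(y-1.25)/3.5)
C={k:onz('top',*P(*v),z) for k,v,z in [('farbrow',(417,83),256),('farstart',(765,97),256),('nearstart',(758,464),256),('nearbrow',(400,450),256),('slot_closed',(707,275),250),('brow_l',(419,247),250),('brow_r',(406,286),250),('cap_far',(658,162),272),('cap_under',(633,160),272),('bottom',(506,150),266),('redcapm',(665,362),272),('knob',(243,362),215)]}
for k,v in C.items(): print(k,v)
# feeder fit
F=np.array([[140,0],[140,-270],[-140,-270],[-140,0],[0,-235],]); W=np.array([C[k][:2] for k in('farbrow','farstart','nearstart','nearbrow','slot_closed')])
fm,wm=F.mean(0),W.mean(0); H=(F-fm).T@(W-wm); U,S,V=np.linalg.svd(H); R=V.T@U.T; t=wm-R@fm
print('yaw',np.degrees(np.arctan2(R[1,0],R[0,0])),'t',t); print('res',(F@R.T+t-W))
G=lambda x,y:R@[x,y]+t
print('start',G(0,-235),'brow',G(0,0),'nest',G(0,220),'knobshut',G(-76,99))
for n in('cap_under','bottom','redcapm','knob'): print(n,R.T@(C[n][:2]-t))
print('knob nn',R.T@(np.array([450.5,154.5])-t))
np.savez('f.npz',R=R,t=t)
s=r.get_state(); print(Ro.from_rotvec(s['orientation']).as_matrix())
E
```

```text
farbrow [657.4  46.5 256. ]
farstart [ 654.9 -226.7  256. ]
nearstart [ 367.6 -221.7  256. ]
nearbrow [370.2  49.4 256. ]
slot_closed [ 512.7 -182.9  250. ]
brow_l [527.9  40.6 250. ]
brow_r [497.   49.6 250. ]
cap_far [ 595.8 -141.3  272. ]
cap_under [ 596.8 -122.1  272. ]
bottom [603.1 -24.4 266. ]
redcapm [ 441.2 -148.4  272. ]
knob [438.3 177.  215. ]
yaw -0.6369146490592611 t [514.3  47.9]
res [[-3.1 -0.1]
 [-3.6  3. ]
 [ 3.7  1.2]
 [ 4.1  0. ]
 [-1.1 -4.1]]
start [ 511.7 -187.1] brow [514.3  47.9] nest [516.7 267.9] knobshut [439.4 147.8]
cap_under [  84.4 -169.1]
bottom [ 89.6 -71.3]
redcapm [ -70.9 -197.1]
knob [-77.4 128.2]
knob nn [-65.  105.9]
[[-0.9  0.4  0. ]
 [ 0.4  0.9  0. ]
 [-0.   0.  -1. ]]
```

```bash
cat >> h.py <<'E'
def go(*X,yaw=0.):
    """print tool shifts to world points X and twist to bring tool y to world yaw (mod 180)"""
    s=r.get_state(); R=Ro.from_rotvec(s['orientation']).as_matrix()
    for x in X: print('to',x,'shift m',np.round(R.T@(np.array(x,float)-s['ee_pos'])/1000,4))
    y=np.degrees(np.arctan2(R[1,1],R[0,1])); print('tool y yaw',round(y,1),'twist',round((y-yaw+90)%180-90,1),'j6',s['joint_pos'][5],'t',s['time'])
E
python3 -c "
from h import *
go([250,420,380],[440,140,350],yaw=-0.6)
print(r.calibration('wrist'))"
```

```text
to [250, 420, 380] shift m [-0.0697 -0.0412 -0.1698]
to [440, 140, 350] shift m [-0.3526 -0.2269 -0.1398]
tool y yaw 67.4 twist 68.0 j6 -0.14601680642699638 t 1.2
{'fx': 316.9600222057178, 'fy': 316.9600222057178, 'cx': 256.6478733925003, 'cy': 191.72801462857439, 'k1': -0.009835705777487836, 'T_tool_cam': array([[-2.35981915e-05, -9.44747940e-01, -3.27797696e-01,
         8.37303776e+01],
       [ 9.99999770e-01,  1.99693063e-04, -6.47526808e-04,
        -3.92251474e-01],
       [ 6.77208544e-04, -3.27797636e-01,  9.44747718e-01,
        -1.64072866e+02],
       [ 0.00000000e+00,  0.00000000e+00,  0.00000000e+00,
         1.00000000e+00]])}
```

Request:
move_arm:
  commands:
    - {"tz": -0.06,"gripper": 0.6}
    - {"tz": -0.12}
    - {"tx": -0.06,"ty": -0.04,"tz": -0.17,"twist": 10}
    - {"tx": -0.12,"ty": -0.08,"tz": -0.16,"twist": 20}
    - {"tx": -0.17,"ty": -0.11,"tz": -0.15,"twist": 30}
    - {"tx": -0.22,"ty": -0.14,"tz": -0.14,"twist": 40}
    - {"tx": -0.27,"ty": -0.17,"tz": -0.14,"twist": 50}
    - {"tx": -0.31,"ty": -0.2,"tz": -0.14,"twist": 60}
    - {"tx": -0.353,"ty": -0.227,"tz": -0.14,"twist": 68}
    - {"tx": -0.353,"ty": -0.227,"tz": -0.14,"twist": 68}

```text
$.commands[0]: bad value
```

```bash
python3 - <<'E'
from h import *
np.set_printoptions(precision=1,suppress=True)
s=r.get_state(); print(s['ee_pos'])
im=snap('wrist','w1.png')
for t in('gate_knob','gate','blue_tube','brow'):
    for d in r.look_for(t,'wrist'): print(t,d['conf'],cam2w('wrist',d['centre'],s))
E
```

```text
[201.4 484.8 210.2]
gate_knob 0.25 [403.6 436.4  67.6]
brow 0.92 [401.4 437.5  71.6]
```

View pics/w1.png

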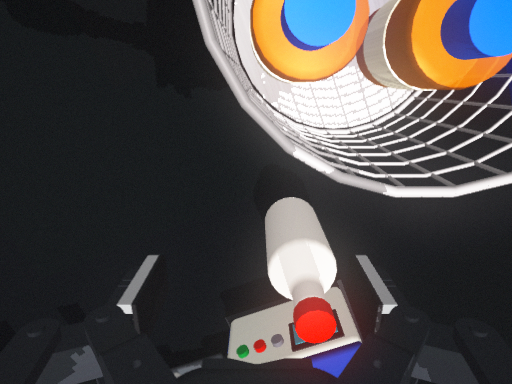

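The call was refused, so the arm hasn't moved. The view is still of the start: basket, bottle and labeller panel. I'll give every field in each row.

Request:
move_arm:
  commands:
    - {"tx": 0,"ty": 0,"tz": -0.06,"twist": 0,"gripper": 0.6}
    - {"tx": 0,"ty": 0,"tz": -0.12,"twist": 0,"gripper": 0.6}
    - {"tx": -0.06,"ty": -0.04,"tz": -0.17,"twist": 10,"gripper": 0.6}
    - {"tx": -0.12,"ty": -0.08,"tz": -0.16,"twist": 20,"gripper": 0.6}
    - {"tx": -0.17,"ty": -0.11,"tz": -0.15,"twist": 30,"gripper": 0.6}
    - {"tx": -0.22,"ty": -0.14,"tz": -0.14,"twist": 40,"gripper": 0.6}
    - {"tx": -0.27,"ty": -0.17,"tz": -0.14,"twist": 50,"gripper": 0.6}
    - {"tx": -0.31,"ty": -0.2,"tz": -0.14,"twist": 60,"gripper": 0.6}
    - {"tx": -0.353,"ty": -0.227,"tz": -0.14,"twist": 68,"gripper": 0.6}
    - {"tx": -0.353,"ty": -0.227,"tz": -0.14,"twist": 68,"gripper": 0.6}
  force: 40

```text
time: 2.7
ee_pos: [441.9, 136.7, 349.7]
orientation: [2.24, 2.203, -0.001]
ft_force: [-0.1, -0.7, 0.3]
grip_width: 51.0
grip_force: 0.0
```

```bash
python3 - <<'E'
from h import *
np.set_printoptions(precision=1,suppress=True)
s=r.get_state(); print(s['ee_pos'])
im=snap('wrist','w2.png')
for t in('gate_knob','gate','blue_tube','brow'):
    for d in r.look_for(t,'wrist'): print(t,d['conf'],cam2w('wrist',d['centre'],s))
E
```

```text
[441.9 136.7 349.7]
gate_knob 0.69 [450.7 157.8 212.8]
gate 0.94 [453.  155.2 211.2]
blue_tube 0.76 [778.7  17.2  31.9]
blue_tube 0.66 [ 183.3 -312.2   32.3]
brow 0.67 [492.5  78.4 211.9]
```

View pics/w2.png

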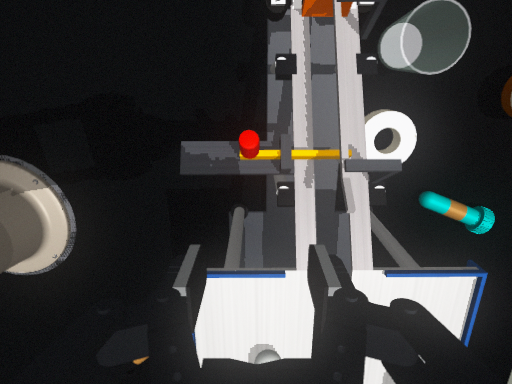

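The wrist view shows the knob at px (249,143) and the gate bar at row 154. The deck edge is at row 270, with the slot just right of centre. I'll triangulate the knob from all three cameras.

```bash
python3 - <<'E'
from h import *
np.set_printoptions(precision=1,suppress=True)
s=r.get_state()
A=np.zeros((3,3));b=np.zeros(3);rs=[]
for n,f,(u,v) in (('wrist','w2.png',(249,143)),('top','top0.png',(189,213)),('scene','scene0.png',(313,135))):
    im=cv2.imread('pics/'+f).astype(int); m=((im[...,2]>110)&(im[...,1]<70)&(im[...,0]<70)).astype(np.uint8)
    _,L,S,c=cv2.connectedComponentsWithStats(m); i=min(range(1,len(c)),key=lambda i:np.hypot(*(c[i]-[u,v])))
    print(n,c[i],S[i])
    o,d=ray(n,*c[i],s); d/=np.linalg.norm(d); M=np.eye(3)-np.outer(d,d); A+=M;b+=M@o;rs.append((o,d))
X=np.linalg.solve(A,b); print('knob',X,[np.linalg.norm(np.cross(X-o,d)) for o,d in rs])
for k,v,z in (('slotL brow',(314,270),250),('slotR brow',(357,270),250),('rail Lin far',(304,60),None),('bridge inner',(290,140),190),('decklipL',(207,273),256),('lip R corner',(487,270),256)):
    if z: print(k,onz('wrist',*v,z,s))
go([X[0],X[1],X[2]+60],[X[0],X[1],X[2]-8])
E
```

```text
wrist [248.9 143.5] [239 130  21  29 489]
top [190.1 213. ] [185 210  12   7  61]
scene [313.2 134.6] [308 128  12  14  91]
knob [434.5 171.7 235.9] [np.float64(1.586408188542109), np.float64(1.690399381267746), np.float64(1.3311979695904657)]
slotL brow [495.1  52.4 250. ]
slotR brow [536.8  52.  250. ]
bridge inner [474.7 168.  190. ]
decklipL [392.6  53.7 256. ]
lip R corner [658.6  54.7 256. ]
to [np.float64(434.4668383179207), np.float64(171.73784099513261), np.float64(295.8657184349536)] shift m [ 0.  -0.   0.1]
to [np.float64(434.4668383179207), np.float64(171.73784099513261), np.float64(227.86571843495358)] shift m [ 0.  -0.   0.1]
tool y yaw -0.4 twist -0.4 j6 0.15086801221575283 t 2.95
```

Request:
move_arm:
  commands:
    - {"tx": 0.034,"ty": -0.007,"tz": 0.04,"twist": 0,"gripper": 0.6}
    - {"tx": 0.034,"ty": -0.007,"tz": 0.08,"twist": 0,"gripper": 0.6}
    - {"tx": 0.034,"ty": -0.007,"tz": 0.11,"twist": 0,"gripper": 0.6}
    - {"tx": 0.034,"ty": -0.007,"tz": 0.127,"twist": 0,"gripper": 0.6}
    - {"tx": 0.034,"ty": -0.007,"tz": 0.127,"twist": 0,"gripper": 0}
    - {"tx": 0.034,"ty": -0.007,"tz": 0.127,"twist": 0,"gripper": 0}
    - {"tx": 0.034,"ty": -0.007,"tz": 0.127,"twist": 0,"gripper": 0}
    - {"tx": 0.034,"ty": -0.007,"tz": 0.127,"twist": 0,"gripper": 0}
    - {"tx": 0.034,"ty": -0.007,"tz": 0.127,"twist": 0,"gripper": 0}
  force: 40

```text
time: 4.08
ee_pos: [434.1, 174.6, 224.2]
orientation: [2.232, 2.21, 0.004]
ft_force: [-1.0, 3.8, 5.3]
grip_width: 15.2
grip_force: 39.5
```

Request:
move_arm:
  commands:
    - {"tx": 0,"ty": -0.01,"tz": 0,"twist": 0,"gripper": 0}
    - {"tx": 0,"ty": -0.02,"tz": 0,"twist": 0,"gripper": 0}
    - {"tx": 0,"ty": -0.03,"tz": 0,"twist": 0,"gripper": 0}
    - {"tx": 0,"ty": -0.04,"tz": 0,"twist": 0,"gripper": 0}
    - {"tx": 0,"ty": -0.048,"tz": 0,"twist": 0,"gripper": 0}
    - {"tx": 0,"ty": -0.052,"tz": 0,"twist": 0,"gripper": 0}
    - {"tx": 0,"ty": -0.052,"tz": 0,"twist": 0,"gripper": 0}

```text
time: 4.95
ee_pos: [385.8, 175.1, 224.4]
orientation: [2.229, 2.206, 0.014]
ft_force: [12.2, 5.8, -3.4]
grip_width: 15.1
grip_force: 39.5
```

```bash
python3 - <<'E'
from h import *
np.set_printoptions(precision=1,suppress=True)
im=snap('top','t2.png')
cv2.imwrite('pics/t2c.png',cv2.resize(im[110:270,120:340],None,fx=3.5,fy=3.5,interpolation=cv2.INTER_CUBIC))
s=r.get_state();print(s['ee_pos'],s['ft_force'],s['grip_width'])
# refined tube geometry from colour masks
for n,f in(('top','top0.png'),('scene','scene0.png')):
    im=cv2.imread('pics/'+f).astype(int)
    m=((im[...,0]>110)&(im[...,2]<80)&(im[...,1]<90)).astype(np.uint8)
    _,L,S,c=cv2.connectedComponentsWithStats(m)
    for i in range(1,len(c)):
        if S[i][4]>30: print(n,c[i],S[i],onz(n,*c[i],272 if n=='top' else 272))
E
```

```text
[385.8 175.1 224.4] [12.5  5.4 -2.8] 14.985151632458324
top [130.3  63.9] [124  59  13  11 101] [841.6 352.6 272. ]
top [146.8  76. ] [142  70  10  13  85] [808.  304.7 272. ]
top [115.6  78. ] [111  72  11  13  96] [799.3 390.  272. ]
top [84.4 79.8] [ 79  74  11  13 102] [791.3 475.  272. ]
top [113.8 152.7] [ 84 149  53  11 290] [588.4 378.9 272. ]
top [303.9 156.4] [301 149   7  15  70] [ 594.1 -131.1  272. ]
top [411.1 176.7] [385 152  59  46 956] [ 547.6 -419.4  272. ]
top [108.4 202.9] [  78  163   58   65 2282] [452.3 382.4 272. ]
scene [368.9  44.6] [365  40   9  10  53] [191.8 521.4 272. ]
scene [357.7  56.9] [352  51  11  11  42] [232.9 448.3 272. ]
scene [387.5 145.8] [ 359  123   58   59 1428] [576.8 295.4 272. ]
scene [222.9 144.4] [163 128 116  35 215] [395.6 -69.1 272. ]
scene [421.7 179.4] [400 164  47  29 446] [700.3 302.5 272. ]
scene [304.  188.8] [299 181  12  16  33] [602.8  39.2 272. ]
scene [235.  213.8] [228 204  14  21 156] [ 596.4 -128.7  272. ]
scene [506.2 223.5] [500 217  12  15 133] [885.9 396.3 272. ]
scene [483.4 240.9] [477 234  14  15 134] [894.5 314.5 272. ]
scene [459.2 258.6] [453 251  14  17 163] [902. 236. 272.]
scene [484.7 262.1] [478 256  14  15 151] [934.  279.7 272. ]
scene [419.  275.9] [410 266  17  17  47] [893.6 134.4 272. ]
scene [ 96.5 327.2] [  53  286   91   84 2791] [ 714.5 -462.3  272. ]
scene [100.4 328.9] [ 90 316  22  24 216] [ 720.8 -456.5  272. ]
```

View pics/t2c.png

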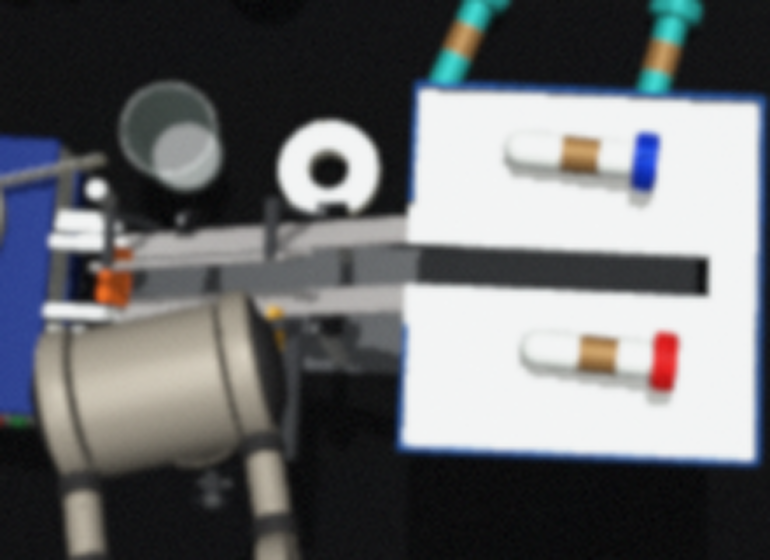

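The gate pulled back about 48 mm to its end stop, and the yellow bar's end at crop (272,313) is clear of the slot. Next I release the knob and rise.

Request:
move_arm:
  commands:
    - {"tx": 0,"ty": 0.003,"tz": 0,"twist": 0,"gripper": 0.6}
    - {"tx": 0,"ty": 0.003,"tz": 0,"twist": 0,"gripper": 0.6}
    - {"tx": 0,"ty": 0.003,"tz": 0,"twist": 0,"gripper": 0.6}
    - {"tx": 0,"ty": 0.003,"tz": 0,"twist": 0,"gripper": 0.6}
    - {"tx": 0,"ty": 0.003,"tz": -0.05,"twist": 0,"gripper": 0.6}
    - {"tx": 0,"ty": 0.003,"tz": -0.1,"twist": 0,"gripper": 0.6}
    - {"tx": 0,"ty": 0.003,"tz": -0.16,"twist": 0,"gripper": 0.6}

```text
time: 5.88
ee_pos: [384.0, 174.1, 384.4]
orientation: [-2.232, -2.21, 0.002]
ft_force: [0.7, -0.0, -0.0]
grip_width: 51.1
grip_force: 0.0
```

```bash
python3 -c "
from h import *
go([600,-70,390],yaw=3)"
```

```text
to [600, -70, 390] shift m [-0.242   0.2184 -0.0058]
tool y yaw -0.6 twist -3.6 j6 0.2533451656883394 t 5.875
```

Request:
move_arm:
  commands:
    - {"tx": -0.04,"ty": 0.036,"tz": -0.005,"twist": 1,"gripper": 0.7}
    - {"tx": -0.08,"ty": 0.072,"tz": -0.005,"twist": 2,"gripper": 0.7}
    - {"tx": -0.12,"ty": 0.109,"tz": -0.005,"twist": 3,"gripper": 0.7}
    - {"tx": -0.16,"ty": 0.145,"tz": -0.005,"twist": 4,"gripper": 0.7}
    - {"tx": -0.2,"ty": 0.182,"tz": -0.005,"twist": 4,"gripper": 0.7}
    - {"tx": -0.242,"ty": 0.218,"tz": -0.005,"twist": 4,"gripper": 0.7}
    - {"tx": -0.242,"ty": 0.218,"tz": -0.005,"twist": 4,"gripper": 0.7}

```text
time: 6.75
ee_pos: [601.6, -73.1, 385.1]
orientation: [-2.31, -2.124, 0.004]
ft_force: [-0.2, 0.1, 0.7]
grip_width: 59.9
grip_force: 0.0
```

```bash
python3 - <<'E'
from h import *
np.set_printoptions(precision=1,suppress=True)
s=r.get_state(); im=snap('wrist','w3.png')
for t in('blue_tube','blue_tube_bottom','red_tube'):
    for d in r.look_for(t,'wrist'): print(t,d['conf'],cam2w('wrist',d['centre'],s))
E
```

```text
blue_tube 0.83 [602.2 -88.8 281.6]
blue_tube 0.72 [ 763.  -171.1   32.9]
blue_tube 0.7 [777.1  14.6  30.9]
blue_tube 0.68 [ 168.  -311.2   35.4]
blue_tube 0.42 [498.5 -39.  248.5]
blue_tube_bottom 0.94 [781.2  15.   34.7]
blue_tube_bottom 0.76 [ 767.9 -167.1   30.2]
blue_tube_bottom 0.74 [ 167.8 -310.4   37.7]
blue_tube_bottom 0.56 [602.8 -91.6 279.4]
blue_tube_bottom 0.18 [497.  -34.7 249.8]
red_tube 0.57 [ 451.9 -103.5  278.4]
```

View pics/w3.png

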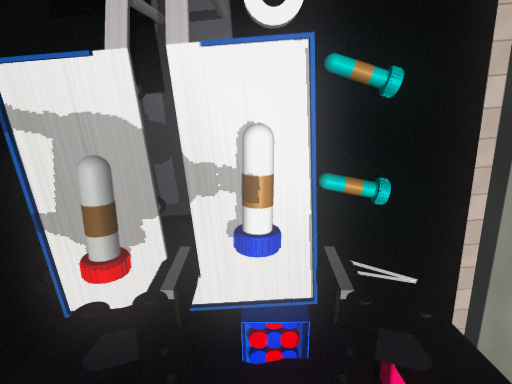

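The blue tube lies along the image vertical, from bottom (258,124) to cap (257,243). The slot's right edge runs from (168,45) to (193,305), and its left edge from (128,50).

```bash
python3 - <<'E'
from h import *
np.set_printoptions(precision=1,suppress=True)
s=r.get_state()
for k,v,z in (('bottom tip',(258,124),265),('cap under edge mid',(257.5,230),272),('body r',(273,190),267),('body l',(242,190),267),('slot L brow',(128,50),250),('slot R brow',(168,45),250),('slot R mid',(179.5,165),250),('slotL mid',(147.5,165),250),('lip far brow',(315,34),256),('lip far start',(315,302),256)): print(k,onz('wrist',*v,z,s))
go([600,-78,300],[600,-78,255],yaw=-4.5)
E
```

```text
bottom tip [605.5 -21.1 265. ]
cap under edge mid [ 597.1 -122.2  272. ]
body r [615.  -83.8 267. ]
body l [585.5 -81.5 267. ]
slot L brow [496.5  50.1 250. ]
slot R brow [532.3  51.2 250. ]
slot R mid [525.4 -56.5 250. ]
slotL mid [493.9 -54.  250. ]
lip far brow [659.4  49.1 256. ]
lip far start [ 654.3 -224.8  256. ]
to [600, -78, 300] shift m [-0.   0.   0.1]
to [600, -78, 255] shift m [-0.   0.   0.1]
tool y yaw -4.5 twist -0.0 j6 -0.16271358519215878 t 6.95
```

Request:
move_arm:
  commands:
    - {"tx": -0.007,"ty": -0.001,"tz": 0.05,"twist": 0,"gripper": 0.7}
    - {"tx": -0.007,"ty": -0.001,"tz": 0.09,"twist": 0,"gripper": 0.7}
    - {"tx": -0.007,"ty": -0.001,"tz": 0.115,"twist": 0,"gripper": 0.7}
    - {"tx": -0.007,"ty": -0.001,"tz": 0.13,"twist": 0,"gripper": 0.7}
    - {"tx": -0.007,"ty": -0.001,"tz": 0.13,"twist": 0,"gripper": 0.7}
    - {"tx": -0.007,"ty": -0.001,"tz": 0.13,"twist": 0,"gripper": 0.1}
    - {"tx": -0.007,"ty": -0.001,"tz": 0.13,"twist": 0,"gripper": 0.1}
    - {"tx": -0.007,"ty": -0.001,"tz": 0.13,"twist": 0,"gripper": 0.1}
    - {"tx": -0.007,"ty": -0.001,"tz": 0.13,"twist": 0,"gripper": 0.1}
  force: 30

```text
time: 8.07
ee_pos: [599.8, -76.8, 260.6]
orientation: [2.305, 2.129, 0.005]
ft_force: [-0.5, 0.8, 7.3]
grip_width: 8.6
grip_force: 5.5
```

```bash
python3 - <<'E'
from h import *
a=snap('wrist','w4.png');b=snap('scene')
b=cv2.resize(b[90:290,140:400],None,fx=1.92,fy=1.92)
cv2.imwrite('pics/v4.png',cv2.resize(np.hstack([a,b]),(800,304)))
s=r.get_state(); print(s['ee_pos'],s['ft_force'],s['grip_width'],s['grip_force'])
E
```

```text
[599.816905   -76.80610139 260.62463546] [-0.33771767  0.87090507  8.16196809] 8.92967940324708 5.415927395224571
```

View pics/v4.png

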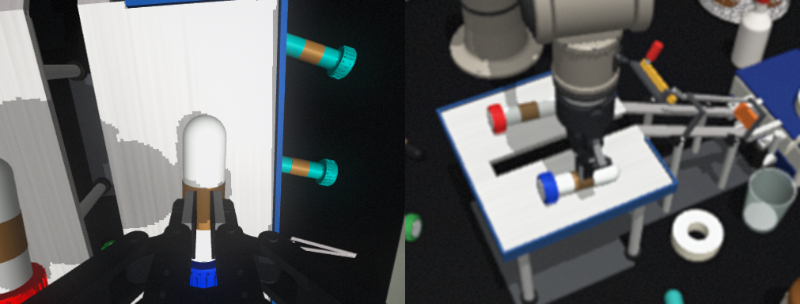

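The fingers closed on the top of the tube, above its widest line. They rode up to an opening of 9 mm, so the tips sit higher than I assumed. I'll rise, reopen and look again.

Request:
move_arm:
  commands:
    - {"tx": 0,"ty": 0,"tz": -0.02,"twist": 0,"gripper": 0.1}
    - {"tx": 0,"ty": 0,"tz": -0.06,"twist": 0,"gripper": 0.7}
    - {"tx": 0,"ty": 0,"tz": -0.11,"twist": 0,"gripper": 0.7}
    - {"tx": 0,"ty": 0,"tz": -0.11,"twist": 0,"gripper": 0.7}
    - {"tx": 0,"ty": 0,"tz": -0.11,"twist": 0,"gripper": 0.7}

```text
time: 8.8
ee_pos: [598.5, -76.7, 367.7]
orientation: [-2.308, -2.131, 0.0]
ft_force: [0.4, -0.5, -0.6]
grip_width: 59.7
grip_force: 0.0
```

```bash
python3 - <<'E'
from h import *
np.set_printoptions(precision=1,suppress=True)
s=r.get_state(); im=snap('wrist','w5.png'); print(s['ee_pos'],s['ft_force'])
for t in('blue_tube',):
    for d in r.look_for(t,'wrist')[:1]: print(t,d['conf'],cam2w('wrist',d['centre'],s))
    for d in r.outline_of(t,'wrist')[:2]:
        m=d['pixels']; ys,xs=np.nonzero(m); print(d['conf'],xs.min(),xs.max(),ys.min(),ys.max())
        for v in range(ys.min(),ys.max()+1,15):
            q=xs[ys==v]
            if len(q): print(v,q.min(),q.max(),onz('wrist',(q.min()+q.max())/2,v,267,s))
E
```

```text
[598.5 -76.7 367.7] [ 0.4 -0.5 -0.6]
blue_tube 0.86 [597.3 -89.2 280.6]
0.96 326 411 50 95
50 335 339 [669.1  25.  267. ]
65 328 407 [692.8  12.4 267. ]
80 369 408 [709.7   0.  267. ]
95 392 398 [715.6 -11.8 267. ]
0.65 26 42 273 295
273 33 36 [ 375.3 -151.5  267. ]
288 26 41 [ 368.8 -168.4  267. ]
```

View pics/w5.png

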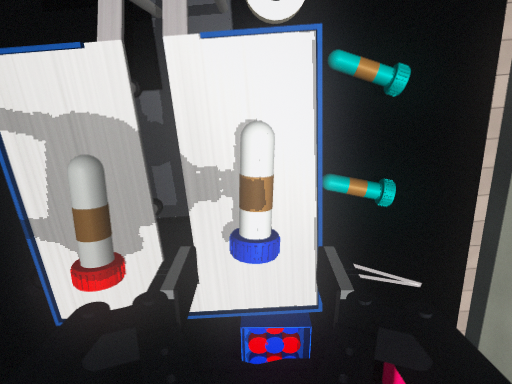

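The tube is undisturbed: bottom at (257,122), cap at (255,243). I'll go down in stages, watching the force.

Request:
move_arm:
  commands:
    - {"tx": -0.004,"ty": 0.001,"tz": 0.05,"twist": 0,"gripper": 0.7}
    - {"tx": -0.004,"ty": 0.001,"tz": 0.09,"twist": 0,"gripper": 0.7}
    - {"tx": -0.004,"ty": 0.001,"tz": 0.11,"twist": 0,"gripper": 0.7}
    - {"tx": -0.004,"ty": 0.001,"tz": 0.116,"twist": 0,"gripper": 0.7}
    - {"tx": -0.004,"ty": 0.001,"tz": 0.116,"twist": 0,"gripper": 0.7}
    - {"tx": -0.004,"ty": 0.001,"tz": 0.116,"twist": 0,"gripper": 0.7}

```text
time: 9.7
ee_pos: [599.9, -80.9, 253.3]
orientation: [2.307, 2.13, 0.002]
ft_force: [0.0, -0.7, -0.2]
grip_width: 59.7
grip_force: 0.0
```

Request:
move_arm:
  commands:
    - {"tx": 0,"ty": 0,"tz": 0.004,"twist": 0,"gripper": 0.7}
    - {"tx": 0,"ty": 0,"tz": 0.008,"twist": 0,"gripper": 0.7}
    - {"tx": 0,"ty": 0,"tz": 0.008,"twist": 0,"gripper": 0.7}

```text
time: 10.07
ee_pos: [599.2, -80.7, 243.8]
orientation: [-2.308, -2.131, 0.001]
ft_force: [0.5, -0.3, -0.4]
grip_width: 59.7
grip_force: 0.0
```

Request:
move_arm:
  commands:
    - {"tx": 0,"ty": 0,"tz": 0,"twist": 0,"gripper": 0.45}
    - {"tx": 0,"ty": 0,"tz": 0,"twist": 0,"gripper": 0.45}
    - {"tx": 0,"ty": 0,"tz": 0,"twist": 0,"gripper": 0.45}

```text
time: 10.45
ee_pos: [599.4, -80.8, 244.3]
orientation: [2.308, 2.131, 0.0]
ft_force: [0.3, 0.3, 0.5]
grip_width: 38.2
grip_force: 0.0
```

No contact yet. Closing on the body gently.

Request:
move_arm:
  commands:
    - {"tx": 0,"ty": 0,"tz": 0,"twist": 0,"gripper": 0.25}
    - {"tx": 0,"ty": 0,"tz": 0,"twist": 0,"gripper": 0.25}
    - {"tx": 0,"ty": 0,"tz": 0,"twist": 0,"gripper": 0.25}
    - {"tx": 0,"ty": 0,"tz": 0,"twist": 0,"gripper": 0.25}
  force: 25

```text
time: 10.95
ee_pos: [599.4, -80.8, 244.3]
orientation: [2.308, 2.131, 0.0]
ft_force: [0.6, 0.4, 1.1]
grip_width: 27.7
grip_force: 26.0
```

Gripped the body. Now lift and carry it over the slot, turned to line up with it.

Request:
move_arm:
  commands:
    - {"tx": 0,"ty": 0,"tz": -0.02,"twist": 0,"gripper": 0.25}
    - {"tx": 0,"ty": 0,"tz": -0.045,"twist": 0,"gripper": 0.25}
    - {"tx": 0.02,"ty": -0.02,"tz": -0.045,"twist": -1,"gripper": 0.25}
    - {"tx": 0.046,"ty": -0.046,"tz": -0.045,"twist": -3,"gripper": 0.25}
    - {"tx": 0.072,"ty": -0.073,"tz": -0.045,"twist": -3.3,"gripper": 0.25}
    - {"tx": 0.088,"ty": -0.089,"tz": -0.045,"twist": -3.3,"gripper": 0.25}
    - {"tx": 0.092,"ty": -0.0935,"tz": -0.045,"twist": -3.3,"gripper": 0.25}
    - {"tx": 0.092,"ty": -0.0935,"tz": -0.045,"twist": -3.3,"gripper": 0.25}

```text
time: 11.95
ee_pos: [513.7, 18.2, 289.2]
orientation: [2.245, 2.197, 0.0]
ft_force: [-0.3, -0.1, -1.9]
grip_width: 27.9
grip_force: 25.8
```

```bash
python3 - <<'E'
from h import *
np.set_printoptions(precision=1,suppress=True)
s=r.get_state(); print(s['ee_pos'],s['ft_force'],s['grip_width']); a=snap('wrist','w6.png'); b=snap('scene')
b=cv2.resize(b[90:290,140:400],None,fx=1.92,fy=1.92)
cv2.imwrite('pics/v6.png',cv2.resize(np.hstack([a,b]),(800,304),interpolation=cv2.INTER_AREA))
go([513.5,18,250],yaw=-1.2)
E
```

```text
[513.7  18.2 289.2] [-0.3 -0.1 -1.9] 27.87952709891416
to [513.5, 18, 250] shift m [ 0. -0.  0.]
tool y yaw -1.3 twist -0.1 j6 -0.09185709449536558 t 12.05
```

View pics/v6.png

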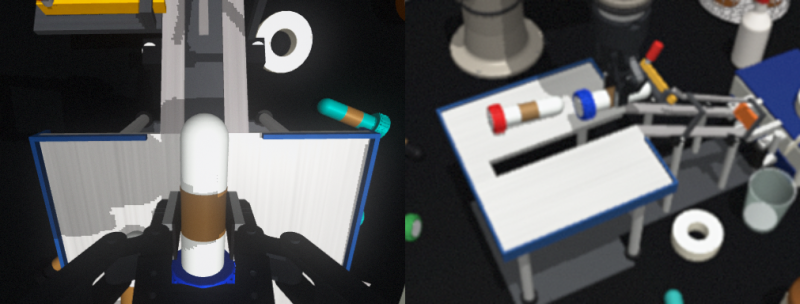

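The tube is over the slot at about x=204 in the view, with the lip gap spanning 165–262 and the gate clear at the top. I'll measure the slot centre numerically.

```bash
python3 - <<'E'
from h import *
np.set_printoptions(precision=1,suppress=True)
s=r.get_state(); im=cv2.imread('pics/w6.png'); g=cv2.GaussianBlur(cv2.cvtColor(im,cv2.COLOR_BGR2GRAY),(3,3),0).astype(int)
print(im[171,190:345:3].max(2).tolist() if 0 else '')
for v in (100,120,135,150,162):
    row=g[v,180:350]; d=np.diff(row); i=np.argsort(-abs(d))[:8]; print(v,sorted([(180+int(k),int(d[k])) for k in i]))
for u,v in ((211,172),(336,172)): print('lip gap',onz('wrist',u,v,256,s))
print('tube axis', [onz('wrist',u,v,300,s) for u,v in ((262,150),(260,290))])
E
```

```text
100 [(202, 41), (203, 65), (204, 37), (232, -41), (282, 37), (310, -31), (311, -63), (312, -40)]
120 [(202, 62), (203, 50), (231, -26), (232, -39), (282, 45), (283, 27), (311, -46), (312, -55)]
135 [(201, 26), (202, 50), (232, -28), (282, 41), (283, 43), (311, -25), (312, -57), (313, -45)]
150 [(201, 26), (202, 40), (232, -26), (282, 34), (283, 48), (312, -39), (313, -53), (314, -28)]
162 [(201, 16), (202, 17), (231, 11), (233, 10), (284, -12), (312, -13), (313, -31), (314, -25)]
lip gap [486.   47.3 256. ]
lip gap [566.5  45.4 256. ]
tube axis [array([518.5,  70. , 300. ]), array([516. , -11.3, 300. ])]
```

The tube is centred over the slot to within 1 mm and aligned. Lower and release.

Request:
move_arm:
  commands:
    - {"tx": 0,"ty": 0,"tz": 0.02,"twist": 0,"gripper": 0.25}
    - {"tx": 0,"ty": 0,"tz": 0.037,"twist": 0,"gripper": 0.25}
    - {"tx": 0,"ty": 0,"tz": 0.044,"twist": 0,"gripper": 0.25}
    - {"tx": 0,"ty": 0,"tz": 0.044,"twist": 0,"gripper": 0.25}
    - {"tx": 0,"ty": 0,"tz": 0.044,"twist": 0,"gripper": 0.6}
    - {"tx": 0,"ty": 0,"tz": 0.044,"twist": 0,"gripper": 0.6}
    - {"tx": 0,"ty": 0,"tz": 0.044,"twist": 0,"gripper": 0.6}
    - {"tx": 0,"ty": 0,"tz": 0.044,"twist": 0,"gripper": 0.6}
    - {"tx": 0,"ty": 0,"tz": -0.01,"twist": 0,"gripper": 0.6}
    - {"tx": 0,"ty": 0,"tz": -0.06,"twist": 0,"gripper": 0.6}

```text
time: 13.3
ee_pos: [513.2, 18.4, 350.6]
orientation: [-2.245, -2.197, 0.0]
ft_force: [1.1, -0.3, 0.1]
grip_width: 51.1
grip_force: 0.0
```

```bash
cat > caps.py <<'E'
from h import *
np.set_printoptions(precision=1,suppress=True)
def blue(n,zs=(260,)):
    s=r.get_state(); im=snap(n,'last_%s.png'%n).astype(int)
    m=((im[...,0]>100)&(im[...,2]<80)&(im[...,1]<100)).astype(np.uint8)
    _,L,S,c=cv2.connectedComponentsWithStats(m)
    for i in range(1,len(c)):
        if S[i][4]>30:
            X=[onz(n,*c[i],z,s) for z in zs]
            if 400<X[0][0]<620 and -200<X[0][1]<320: print(n,c[i],S[i],*X)
E
python3 - <<'E'
from caps import *
print(r.get_state()['ee_pos'],r.get_state()['ft_force'])
blue('wrist',(270,));blue('top',(270,));blue('scene',(260,))
for n in('wrist','scene'):
    for d in r.look_for('blue_tube',n): print(n,d['conf'],cam2w(n,d['centre']))
E
```

```text
[513.2  18.4 350.6] [ 1.1 -0.3  0.1]
wrist [382.8 150.1] [330 149 102   5 108] [613.3  49.7 270. ]
wrist [122.  195.1] [ 86 152 116 146 984] [403.1  16.8 270. ]
wrist [258.8 203.1] [ 232  173   55   57 1193] [515.4   7.3 270. ]
top [255.  185.7] [249 178  10  15  66] [510.6  -2.1 270. ]
scene [387.4 146. ] [ 358  123   59   59 1470] [569.2 304.7 260. ]
scene [271.1 172.8] [262 163  21  16 140] [519.3  -0.2 260. ]
scene [248.8 220.5] [165 172 155  86 342] [ 617.6 -106.2  260. ]
wrist 0.94 [ 185.1 -289.9   27.3]
wrist 0.81 [780.   15.5  30.4]
wrist 0.77 [ 798.7 -178.7   37.5]
wrist 0.72 [515.5   9.2 277.2]
scene 0.91 [ 778.9 -177.    31.2]
scene 0.88 [525.   -4.2 271.3]
scene 0.71 [ 199.6 -299.7   28.6]
scene 0.65 [793.8   6.2  34.1]
scene 0.62 [ 386.1 -352.9   33. ]
```

The cap now shows as a 55×57 px disc at about (515,7), so the tube hangs upright with its cap around feeder y≈-43. Go behind it with the fingers slightly open and push.

Request:
move_arm:
  commands:
    - {"tx": -0.04,"ty": 0.001,"tz": 0,"twist": 0,"gripper": 0.35}
    - {"tx": -0.075,"ty": 0.001,"tz": 0,"twist": 0,"gripper": 0.35}
    - {"tx": -0.075,"ty": 0.001,"tz": 0.04,"twist": 0,"gripper": 0.35}
    - {"tx": -0.075,"ty": 0.001,"tz": 0.08,"twist": 0,"gripper": 0.35}
    - {"tx": -0.075,"ty": 0.001,"tz": 0.1,"twist": 0,"gripper": 0.35}
    - {"tx": -0.075,"ty": 0.001,"tz": 0.104,"twist": 0,"gripper": 0.35}
    - {"tx": -0.075,"ty": 0.001,"tz": 0.104,"twist": 0,"gripper": 0.35}

```text
time: 14.42
ee_pos: [512.8, -56.6, 245.1]
orientation: [-2.245, -2.196, 0.0]
ft_force: [-0.2, -0.2, -0.2]
grip_width: 29.6
grip_force: 0.0
```

Request:
move_arm:
  commands:
    - {"tx": 0.01,"ty": 0,"tz": 0,"twist": 0,"gripper": 0.35}
    - {"tx": 0.02,"ty": 0,"tz": 0,"twist": 0,"gripper": 0.35}
    - {"tx": 0.03,"ty": 0,"tz": 0,"twist": 0,"gripper": 0.35}
    - {"tx": 0.04,"ty": 0,"tz": 0,"twist": 0,"gripper": 0.35}
    - {"tx": 0.05,"ty": 0,"tz": 0,"twist": 0,"gripper": 0.35}
    - {"tx": 0.058,"ty": 0,"tz": 0,"twist": 0,"gripper": 0.35}
    - {"tx": 0.058,"ty": 0,"tz": 0,"twist": 0,"gripper": 0.35}

```text
time: 15.3
ee_pos: [514.1, 2.1, 245.1]
orientation: [-2.245, -2.198, -0.0]
ft_force: [-0.0, 0.2, -0.5]
grip_width: 30.0
grip_force: 0.1
```

```bash
python3 - <<'E'
from caps import *
s=r.get_state();print(s['ee_pos'],s['ft_force'])
blue('wrist',(270,));blue('top',(270,));blue('scene',(260,))
E
```

```text
[514.1   2.1 245.1] [-0.   0.2 -0.5]
wrist [254.4 200.3] [ 210  157   94   95 3286] [514.4  33.3 270. ]
wrist [462.6 163.4] [354 161 158   8 526] [609.   49.2 270. ]
wrist [ 81.1 168.3] [   0  164  162    9 1135] [435.9  50.5 270. ]
scene [387.4 146. ] [ 358  123   59   59 1473] [569.4 304.6 260. ]
scene [284.9 170.6] [278 163  14  13  75] [527.8  32.2 260. ]
scene [248.7 220.9] [165 172 155  86 349] [ 618.6 -106.8  260. ]
```

The cap moves along with the fingers and is now at y≈33. Push it over the brow.

Request:
move_arm:
  commands:
    - {"tx": 0.01,"ty": 0,"tz": 0,"twist": 0,"gripper": 0.35}
    - {"tx": 0.02,"ty": 0,"tz": 0,"twist": 0,"gripper": 0.35}
    - {"tx": 0.027,"ty": 0,"tz": 0,"twist": 0,"gripper": 0.35}
    - {"tx": 0.032,"ty": 0,"tz": 0,"twist": 0,"gripper": 0.35}
    - {"tx": 0.036,"ty": 0,"tz": 0,"twist": 0,"gripper": 0.35}
    - {"tx": 0.039,"ty": 0,"tz": 0,"twist": 0,"gripper": 0.35}
    - {"tx": 0.039,"ty": 0,"tz": 0,"twist": 0,"gripper": 0.35}
    - {"tx": 0.039,"ty": 0,"tz": 0,"twist": 0,"gripper": 0.35}

```text
time: 16.45
ee_pos: [514.9, 40.3, 245.1]
orientation: [-2.246, -2.197, 0.0]
ft_force: [0.9, -0.2, 0.1]
grip_width: 30.0
grip_force: 0.0
```

```bash
python3 - <<'E'
from caps import *
s=r.get_state();print(s['ee_pos'],s['ft_force'])
blue('wrist',(270,));blue('top',(150,));blue('scene',(150,))
print(proj('scene',[516,268,145]),proj('top',[516,268,145]))
E
```

```text
[514.9  40.3 245.1] [ 0.9 -0.2  0.1]
wrist [248.9 204.6] [ 211  160   90   93 2441] [512.6  69.5 270. ]
wrist [414.5 231. ] [385 231  60   1  60] [592.8  53.9 270. ]
wrist [ 84.1 237.1] [   0  234  169    7 1035] [431.2  54.1 270. ]
scene [297.9 168.3] [291 163  14  10  62] [456.  119.5 150. ]
scene [248.7 221. ] [165 172 155  86 349] [552.1 -75.6 150. ]
(np.float64(354.9335373816717), np.float64(166.51825201237034)) (np.float64(162.55757948387156), np.float64(188.65007775997054))
```

Request:
move_arm:
  commands:
    - {"tx": 0.003,"ty": 0,"tz": 0,"twist": 0,"gripper": 0.35}
    - {"tx": 0.006,"ty": 0,"tz": 0,"twist": 0,"gripper": 0.35}
    - {"tx": 0.009,"ty": 0,"tz": 0,"twist": 0,"gripper": 0.35}
    - {"tx": 0.012,"ty": 0,"tz": 0,"twist": 0,"gripper": 0.35}
    - {"tx": 0.012,"ty": 0,"tz": 0,"twist": 0,"gripper": 0.35}
    - {"tx": 0.012,"ty": 0,"tz": 0,"twist": 0,"gripper": 0.35}

```text
time: 17.35
ee_pos: [515.2, 52.3, 245.2]
orientation: [2.246, 2.197, 0.0]
ft_force: [-0.9, -0.2, 0.3]
grip_width: 29.6
grip_force: 0.0
```

```bash
python3 - <<'E'
from caps import *
s=r.get_state();print(s['ee_pos'],s['ft_force'])
blue('wrist',(250,));blue('top',(150,));blue('scene',(150,))
E
```

```text
[515.2  52.3 245.2] [-0.9 -0.2  0.3]
wrist [227.8  40.3] [ 211    0   38   73 1236] [505.  154.5 250. ]
wrist [281.8  12.8] [270   0  21  27 288] [529.6 165.1 250. ]
wrist [268.1  60.9] [262  54  16  17 190] [523.3 145.3 250. ]
wrist [384. 251.] [345 251  79   1  79] [588.4  43.5 250. ]
top [187.7 192.3] [181 187  13   9  40] [506.5 193.3 150. ]
scene [339.2 169.1] [333 165  14   8  64] [508.2 220.1 150. ]
scene [260.6 225.2] [186 181 134  77 296] [575.9 -54.8 150. ]
```

It's gone down the rails. Retreat and check where it stopped.

Request:
move_arm:
  commands:
    - {"tx": -0.02,"ty": 0,"tz": -0.03,"twist": 0,"gripper": 0.35}
    - {"tx": -0.05,"ty": 0,"tz": -0.08,"twist": 0,"gripper": 0.35}
    - {"tx": -0.08,"ty": 0,"tz": -0.12,"twist": 0,"gripper": 0.35}
    - {"tx": -0.08,"ty": 0,"tz": -0.12,"twist": 0,"gripper": 0.35}

```text
time: 18.0
ee_pos: [514.5, -29.6, 368.3]
orientation: [2.245, 2.19, 0.005]
ft_force: [-0.4, 0.5, 0.3]
grip_width: 29.7
grip_force: 0.0
```

```bash
python3 - <<'E'
from caps import *
s=r.get_state();print(s['ee_pos'],s['time'])
blue('wrist',(150,));blue('top',(150,));blue('scene',(150,))
a=cv2.imread('pics/last_wrist.png');b=cv2.imread('pics/last_scene.png')
t=cv2.imread('pics/last_top.png')
b=cv2.resize(b[110:230,270:420],None,fx=2.6,fy=2.6,interpolation=cv2.INTER_CUBIC)
t=cv2.resize(t[150:240,130:260],(390,270),interpolation=cv2.INTER_CUBIC)
a=cv2.resize(a[:300],(400,234))
C=np.zeros((590,800,3),np.uint8); C[:312,:390]=b; C[:270,400:790]=t; C[320:554,:400]=a
cv2.imwrite('pics/v7.png',C)
E
```

```text
[514.5 -29.6 368.3] 18.0
top [164.1 191.9] [158 187  10  10  39] [505.6 261.8 150. ]
scene [355.  167.5] [348 159  17  15 104] [522.2 262.8 150. ]
scene [248.1 221. ] [165 172 155  86 348] [551.5 -76.9 150. ]
```

View pics/v7.png

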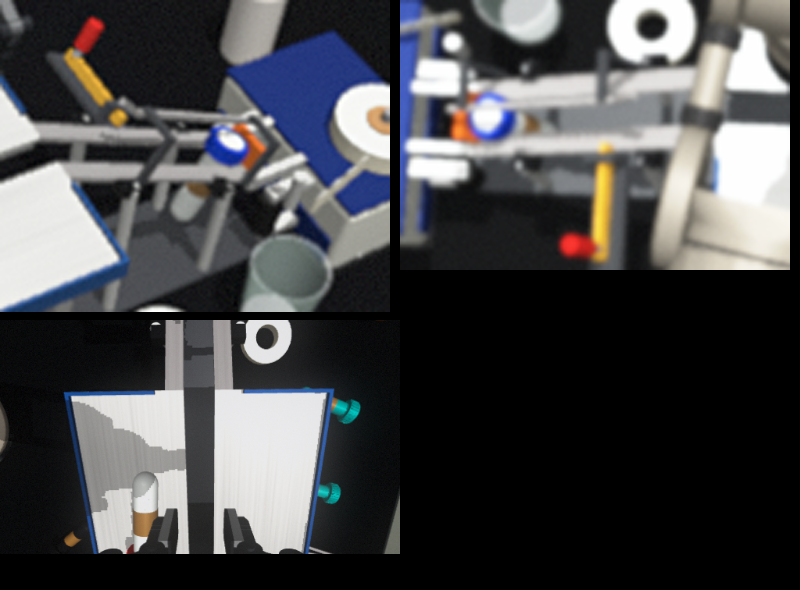

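The picture shows the blue cap against the orange stop at scene px (355,167.5), where the nest was predicted at (354.9,166.5). The body hangs below and the red tube, roll and beaker are unmoved. I'll let it settle for a second, confirm, and hand in.

Request:
move_arm:
  commands:
    - {"tx": 0,"ty": 0,"tz": 0,"twist": 0,"gripper": 0.35}
    - {"tx": 0,"ty": 0,"tz": 0,"twist": 0,"gripper": 0.35}
    - {"tx": 0,"ty": 0,"tz": 0,"twist": 0,"gripper": 0.35}
    - {"tx": 0,"ty": 0,"tz": 0,"twist": 0,"gripper": 0.35}
    - {"tx": 0,"ty": 0,"tz": 0,"twist": 0,"gripper": 0.35}
    - {"tx": 0,"ty": 0,"tz": 0,"twist": 0,"gripper": 0.35}
    - {"tx": 0,"ty": 0,"tz": 0,"twist": 0,"gripper": 0.35}
    - {"tx": 0,"ty": 0,"tz": 0,"twist": 0,"gripper": 0.35}

```text
time: 19.15
ee_pos: [513.5, -27.7, 365.2]
orientation: [-2.246, -2.197, -0.0]
ft_force: [-0.4, -0.4, -0.1]
grip_width: 29.7
grip_force: 0.0
```

```bash
python3 - <<'E'
from caps import *
s=r.get_state();print(s['time'],s['ft_force'])
blue('top',(150,));blue('scene',(150,))
im=snap('scene').astype(int)
if ((im[150:185,345:365,0]>100)&(im[150:185,345:365,2]<80)&(im[150:185,345:365,1]<100)).sum()>60: print(r.finish_job())
E
```

```text
19.15 [-0.4 -0.4 -0.1]
top [164.  192.1] [158 187  10  10  41] [505.  262.3 150. ]
scene [355.  167.5] [348 159  17  15 103] [522.4 262.8 150. ]
scene [248.8 221. ] [165 172 155  86 348] [552.2 -75.2 150. ]
the job is handed in; nothing more can be done
None
```

The job was handed in at about 19 s: the blue-capped tube hangs cap up at the orange stop, the gate is open, and the red tube, beaker and label roll look unmoved in the last pictures; no verdict came back.

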